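# Put away the medicines after the dose round

### The job

Put the medicines away: stand both blue-capped amber vials upright in the blue tray and the yellow-capped vial upright in the yellow tray. Draw the red dose slide straight out of the pill dispenser, keeping it roughly level the whole time, and lay it flat, tab up, in the grey wash tub. Leave the glass bowl and the spoon where they are on the ceramic tray.

Things in the scene. Friction and masses are not known exactly. Their poses are not given: they have to be found in the camera images.
- vial_blue_1: Upright round amber medicine vial, 32 mm diameter, with a blue screw cap of 34 mm diameter; 80 mm tall overall, the cap being the top 18 mm; about 60 g. Origin: centre of its underside, z up its axis. It starts standing on the ceramic tray.
- vial_blue_2: Upright round amber medicine vial, 32 mm diameter, with a blue screw cap of 34 mm diameter; 80 mm tall overall, the cap being the top 18 mm; about 60 g. Origin: centre of its underside, z up its axis. It starts standing on the ceramic tray.
- vial_yellow: Upright round amber medicine vial, 32 mm diameter, with a yellow screw cap of 34 mm diameter; 80 mm tall overall, the cap being the top 18 mm; about 60 g. Origin: centre of its underside, z up its axis. It starts standing on the ceramic tray.
- dose_slide: Red bar 130 (x) x 50 (y) x 12 mm, 60 g, with an upright tab near its -x end: 10 mm thick (x), 30 wide (y), centred 52 mm from the origin, top 55 mm above the underside. Origin: centre of the underside, z up. Starts loose in the dispenser channel, tab outside, axes as the dispenser's, underside 35 mm above the ledge; comes out towards -x, free after 80 mm.
- dispenser: White pill dispenser, fixed, 110 mm wide (y), 120 mm deep (x), head 85 mm high, red knob on top to 118 mm (axis at x = +25 mm). Origin: centre of the underside, z up; front face at x = -60 mm. In it a level channel 53 mm wide, 15 mm high, 80 mm deep, floor 35 mm up, holds the slide; a porch level with that floor reaches 35 mm out from the face.
- blue_tray: Open blue plastic tray, fixed to the ledge: outside 100 mm (x) by 168 mm (y), 28 mm high, walls and floor 4 mm thick, one undivided space. Origin: centre of its underside; z up, y along its long side.
- yellow_tray: Open yellow plastic tray, fixed to the ledge: outside 100 mm (x) by 168 mm (y), 28 mm high, walls and floor 4 mm thick, one undivided space. Origin: centre of its underside; z up, y along its long side.
- wash_tub: Open grey plastic tub, fixed to the ledge: outside 130 mm (x) by 198 mm (y), 28 mm high, walls and floor 4 mm thick. Origin: centre of its underside; z up, y along its long side. The dose slide fits in along the long side, either way round.
- glass_bowl: Small clear glass bowl, 84 mm across the rim, 38 mm high, standing loose on the ceramic tray (a white tray 220 by 280 mm, rim 14 mm high, floor 5 mm thick, fixed). Origin: centre of its underside. A bystander.
- spoon: Stainless spoon, 135 mm long, up to 8 mm high, lying loose on the ceramic tray. Origin: middle of its underside. A bystander; its x axis runs from handle to bowl end.
Things that resemble listed ones, but are neither listed nor needed, are in the scene too. What is shaped like the vial_yellow but pink is not meant. What is shaped like the vial_blue_2 but green is not meant.

How it is judged:
At the end, for the whole second after the job is handed in: Blue-capped vials in the blue tray, the yellow-capped one in the yellow tray, each upright within 0.15 rad on its floor (within 36 mm of the middle in x, 70 mm in y); slide flat within 0.1 rad, tab up, on the wash tub floor (within 50 mm in x, 45 mm in y); all released and at rest (x of vial_blue_1 in the frame of blue_tray between -0.036 and 0.036 m and y of vial_blue_1 in the frame of blue_tray between -0.07 and 0.07 m and z of each of vial_blue_1, vial_blue_2 in the frame of blue_tray below 0.012 m and angle between each of vial_blue_1, vial_blue_2, vial_yellow's own z axis and vertical below 0.15 rad and linear speed of each of vial_blue_1, vial_blue_2, vial_yellow, dose_slide below 0.02 m/s and angular speed of each of vial_blue_1, vial_blue_2, vial_yellow, dose_slide below 0.2 rad/s and x of vial_blue_2 in the frame of blue_tray between -0.036 and 0.036 m and y of vial_blue_2 in the frame of blue_tray between -0.07 and 0.07 m and x of vial_yellow in the frame of yellow_tray between -0.036 and 0.036 m and y of vial_yellow in the frame of yellow_tray between -0.07 and 0.07 m and z of vial_yellow in the frame of yellow_tray below 0.012 m and x of dose_slide in the frame of wash_tub between -0.05 and 0.05 m and y of dose_slide in the frame of wash_tub between -0.045 and 0.045 m and z of dose_slide in the frame of wash_tub below 0.012 m and angle between dose_slide's own z axis and vertical below 0.1 rad); the robot touches nothing.
It fails at once if the glass bowl is pushed more than 30 mm (distance of glass_bowl from where it was at the start of the episode above 0.03 m).
It fails at once if the spoon is pushed more than 30 mm (distance of spoon from where it was at the start of the episode above 0.03 m).
It fails at once if the dose slide is tilted more than 0.45 rad from level (angle between dose_slide's own z axis and vertical above 0.45 rad).
It also fails if it takes over 106 s, if anything falls off the work surface, if the arm or the gripper's body presses on something with over 40 N, if the wrist force passes 120 N, or if a joint passes its speed limit or range.

### The arm

A 6-joint arm with a two-finger parallel gripper is mounted at the origin on the work surface. World frame = base frame: x ahead of the robot, y to its left, z up, the work surface at z = 0. Lengths are in m, angles in rad, forces in N, time in s.
With the tool pointing down it reaches from about 0.325 to 0.875 m from the base axis. Payload 4.4 kg.
Tool frame: the origin (TCP) lies at the very end of the fingers, on their centre line; the grasp point (between the pads) lies 19 mm behind it (grasp_offset is the distance from the TCP to the grasp point, in m); z points along the fingers, y is the line along which they close (so a half turn about z gives the same grasp; the last joint's range is limited). The gripper opens to 85 mm and grips with 20 to 120 N. Pads are 22 mm wide; open, the fingers measure 114 mm over their backs; the gripper's body (76 mm by 85 mm) begins 54 mm behind the grasp point. The pads swing forward as they close: fully open they stand 13 mm farther back than shut.
Start: joints at [-1.425, 0.207, 1.542, -0, 1.393, -0.15], TCP at [0.168, -0.55, 0.231] pointing down, gripper open.
Joint ranges: [-2.73, 2.73], [-0.86, 2.22], [0.23, 2.46], [-1.11, 4.25], [0.08, 2.63], [-2.82, 2.82]. Speed limits (rad/s): [2.79, 2.79, 3.14, 3.14, 3.14, 3.14].

### API

Orientations are given as a unit quaternion [x, y, z, w].
In Python, from workcell import sense, read_camera, hand_in, grasp_offset gives the robot as it stands. The module is installed in compiled form; this text tells all that it offers.
- The arm moves only by the tool move_arm, never from a script. Its argument "targets" is one flat list of numbers, 7 for each row, row after row: the shift along the tool's x, y, z each as a share of 40 cm, from -1 to 1, then the turn, a rotation vector about the tool's x, y, z each as a share of 2 rad, from -1 to 1, then the closure, from 0 (fully open) to 1 (shut). In form: [x, y, z, rx, ry, rz, fingers, x, y, z, rx, ry, rz, fingers, ...]. A call has 1 to 10 rows; each row is the pose to reach, as a shift and turn from the pose commanded when the call began, along the tool's axes at that moment; what a row does not reach only later rows make up. A row lasts 1/12 s, in which the tool goes at most 41.7 mm and 7.16 degrees, less where a joint would pass 70% of its speed; a pose out of reach is approached as far as the arm can. A call with a number of a shift or a turn outside -1 to 1 is refused whole. A call with a gripper value outside its range is refused whole. The fingers move at their own pace and stop on an object; "force" is the grip in N (left out, the last holds). Time passes only in rows, so rows that repeat a pose let the fingers close. It gives the time, the measured TCP pose, the force, the opening and the grip force at its end, in the units of the state.
- sense(): the state, without advancing time (a new reading comes with each control period).
- read_camera(name): name is "scene" or "side" or "wrist"; returns a dict with "color" (384x512x3 uint8, red, green, blue), "intrinsics" (3x3 intrinsics, pixels), "pose" (4x4, takes a point from camera to world coordinates). Camera axes: x right, y down, z forward; pixel columns grow to the right and rows downward; lengths in m; the calibration is good to about 2 mm. The wrist camera is an equidistant fisheye: a pixel r from the principal point sees the ray r / f radians off the axis. A picture is of the moment at which its call begins. There is no depth.
- hand_in(): hands the job in; it is judged then, once.
The state is a dict: "clock": time; "q": joint angles; "joint_vel": joint speeds; "joint_efforts": joint torques, N m; "eef_pos": TCP position; "eef_rot": TCP orientation; "force": force on the tool from outside, world axes, zero at the start; "ft_torque": the same for the moment, N m; "finger_gap": opening from 0.0 (shut) to 1.0 (fully open); "finger_force": force on a finger pad.
Only numpy, scipy, OpenCV 4.12 (cv2) and the standard library are available. Lean on these libraries where they do the work, as an engineer would, in place of code of your own. Each camera call takes 0.05 s, during which the arm holds its last target. There are 200 camera calls.

## Working session

There is one attempt and no reset: what is moved stays moved. The work goes in short steps, Python scripts to look and compute and a tool call to move; the robot and the scene stay as the last step left them, time stands still between calls to the robot, and variables do not carry over. Pictures are saved under pics/ and viewed, at most 14 in all, crops included, and the job is handed in when it is done.

Besides the shell and the picture viewer there is one more tool, called after "Call:" as name(argument=value, ...), one argument or row to a line, values as JSON. move_arm: Moves the arm, as the interface text tells. Its arguments: {"type":"object","properties":{"targets":{"type":"array"},"force":{"type":"number"}},"required":["targets"]}

```bash
mkdir -p pics; ls; cat > h.py <<'E'
import numpy as np, cv2
from workcell import sense, read_camera, grasp_offset
from scipy.spatial.transform import Rotation as R
def snap(n,f):
    c=read_camera(n); cv2.imwrite(f'pics/{f}.png',c['color'][:,:,::-1]); np.savez(f'pics/{f}.npz',**{k:c[k] for k in('color','intrinsics','pose')}); return c
E
python3 - <<'E'
from h import *
s=sense(); print(s, grasp_offset)
for n in('scene','side','wrist'):
    c=snap(n,n+'0'); print(n,c['intrinsics'].round(1).tolist(),c['pose'].round(3).tolist())
a=[cv2.imread(f'pics/{n}0.png') for n in('scene','side','wrist')]
E
```

```text
pics
{'clock': 0.0, 'q': array([-1.42452934e+00,  2.07438560e-01,  1.54297961e+00,  2.50586887e-05,
        1.39352195e+00, -1.50525313e-01]), 'joint_vel': array([ 1.58618453e-05, -1.61229669e-03,  2.32934785e-04,  1.59732897e-03,
        2.01159474e-03, -1.63380614e-03]), 'joint_efforts': array([ 5.44959005e-05, -3.83029068e+01, -2.91598785e+01, -3.11032618e-04,
        1.05249821e-02, -7.97588875e-07]), 'eef_pos': array([ 0.16802986, -0.54909121,  0.23010308]), 'eef_rot': array([ 9.89009130e-01,  1.47849800e-01,  1.48294152e-05, -1.17370161e-03]), 'force': array([ 0.40236674, -0.91426213, -0.18382613]), 'ft_torque': array([ 0.02255022,  0.00747927, -0.02694757]), 'finger_force': 0.0, 'finger_gap': 1.002495556641204} 0.0187
scene [[380.4, 0.0, 258.0], [0.0, 380.4, 188.4], [0.0, 0.0, 1.0]] [[-0.507, 0.591, -0.627, 1.098], [0.861, 0.331, -0.385, 0.343], [-0.02, -0.735, -0.677, 0.657], [0.0, 0.0, 0.0, 1.0]]
side [[357.3, 0.0, 259.2], [0.0, 357.3, 190.3], [0.0, 0.0, 1.0]] [[-0.958, -0.154, 0.241, 0.308], [-0.286, 0.527, -0.8, 0.7], [-0.004, -0.835, -0.55, 0.541], [0.0, 0.0, 0.0, 1.0]]
wrist [[297.3, 0.0, 258.4], [0.0, 297.3, 199.0], [0.0, 0.0, 1.0]] [[0.293, -0.911, -0.289, 0.241], [-0.956, -0.279, -0.087, -0.526], [-0.001, 0.302, -0.953, 0.373], [0.0, 0.0, 0.0, 1.0]]
```

View pics/scene0.png

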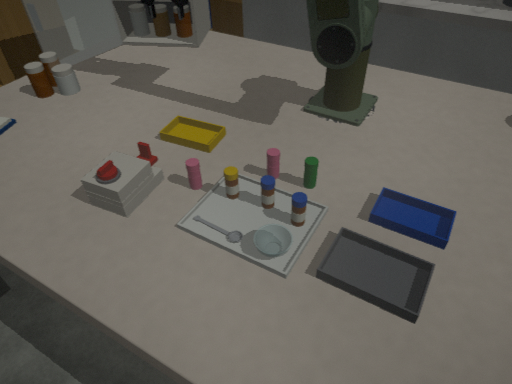

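View pics/side0.png

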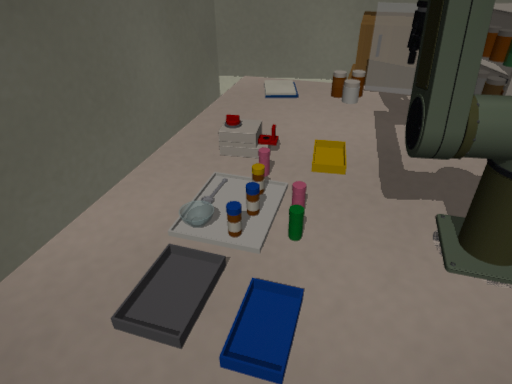

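Scene shows caps: yellow (231,173), blue (268,183) and (299,200); tab (147,153); yellow tray (193,133), blue tray (412,217), tub (375,270), bowl (272,240), spoon (220,230). Side shows the same: yellow cap (258,170), blue (253,188) and (234,209).

```bash
cat >> h.py <<'E'
def ray(c,u,v):
    K=c['intrinsics'];d=c['pose'][:3,:3]@np.array([(u-K[0,2])/K[0,0],(v-K[1,2])/K[1,1],1.]);return c['pose'][:3,3],d/np.linalg.norm(d)
def plane(c,uv,z):
    o,d=ray(c,*uv);return (o+d*(z-o[2])/d[2])
def tri(c1,p1,c2,p2):
    o1,d1=ray(c1,*p1);o2,d2=ray(c2,*p2)
    t=np.linalg.lstsq(np.c_[d1,-d2],o2-o1,rcond=None)[0];a=o1+d1*t[0];b=o2+d2*t[1]
    return (a+b)/2,np.linalg.norm(a-b)
def mask(img,lo,hi):
    h=cv2.cvtColor(img,cv2.COLOR_RGB2HSV);m=cv2.inRange(h,np.array(lo),np.array(hi))
    if lo[0]==0 and hi[0]<10: m|=cv2.inRange(h,np.array([172,lo[1],lo[2]]),np.array([180,255,255]))
    return m
def blobs(m,amin=30):
    n,l,st,ce=cv2.connectedComponentsWithStats(m)
    return [(ce[i].round(1).tolist(),st[i].tolist()) for i in range(1,n) if st[i,4]>=amin]
E
python3 - <<'E'
from h import *
C={n:dict(np.load(f'pics/{n}0.npz')) for n in('scene','side')}
H=dict(blue=([108,150,50],[125,255,255]),yel=([22,150,80],[32,255,255]),red=([0,170,70],[6,255,255]),grey=([0,0,30],[180,60,95]))
for n,c in C.items():
    for k,(lo,hi) in H.items():
        m=mask(c['color'],lo,hi)
        print(n,k,[b for b in blobs(m,60 if k!='grey' else 1500)])
    h=cv2.cvtColor(c['color'],cv2.COLOR_RGB2HSV)
    for p in ([(375,270),(350,285),(412,217)] if n=='scene' else [(175,290),(140,320),(262,330)]): print(p,h[p[1],p[0]])
E
```

```text
scene blue [([267.7, 179.9], [262, 176, 12, 9, 78]), ([414.4, 218.2], [372, 188, 84, 60, 1807]), ([299.1, 197.0], [293, 193, 13, 9, 102])]
scene yel [([193.1, 133.3], [160, 116, 65, 36, 1276]), ([231.0, 172.9], [224, 167, 14, 14, 148])]
scene red [([110.1, 171.9], [102, 166, 15, 12, 83])]
scene grey [([281.3, 48.0], [22, 0, 490, 126, 29153]), ([373.4, 272.3], [305, 227, 130, 97, 6908]), ([64.2, 340.6], [0, 256, 193, 128, 12465])]
(375, 270) [150   4  66]
(350, 285) [30 12 41]
(412, 217) [111 184 101]
side blue [([252.1, 188.2], [246, 182, 13, 13, 146]), ([233.4, 208.0], [226, 201, 15, 15, 176]), ([263.4, 330.6], [220, 278, 84, 106, 5653])]
side yel [([328.9, 156.7], [312, 140, 34, 34, 1045]), ([257.5, 168.9], [252, 163, 12, 12, 123])]
side red [([232.2, 119.5], [226, 115, 14, 11, 122]), ([268.6, 138.0], [258, 125, 20, 20, 185])]
side grey [([125.3, 90.6], [0, 0, 427, 282, 49896]), ([467.7, 85.1], [406, 0, 106, 160, 10567]), ([431.3, 192.1], [374, 91, 138, 194, 7328]), ([170.6, 295.3], [111, 244, 119, 105, 6942])]
(175, 290) [150   4  62]
(140, 320) [165   9  57]
(262, 330) [109 237 100]
```

```bash
python3 - <<'E'
from h import *
C={n:dict(np.load(f'pics/{n}0.npz')) for n in('scene','side')}
H=dict(blue=([105,110,30],[128,255,255]),yel=([18,130,60],[34,255,255]),red=([0,150,50],[8,255,255]),grey=([0,0,25],[180,60,85]))
seeds=dict(vb1=('blue',(299,199),(234,209)),vb2=('blue',(268,182),(252,188)),vy=('yel',(231,173),(258,169)),tab=('red',(146,150),(272,132)),
 knob=('red',(108,172),(232,120)),btray=('blue',(414,218),(263,330)),ytray=('yel',(193,133),(329,157)),tub=('grey',(375,270),(175,290)))
for k,(col,p,q) in seeds.items():
    P=[]
    for n,s in(('scene',p),('side',q)):
        c=C[n];m=mask(c['color'],*H[col]);nl,l,st,ce=cv2.connectedComponentsWithStats(m)
        ys,xs=np.nonzero(l);i=np.argmin((xs-s[0])**2+(ys-s[1])**2);lab=l[ys[i],xs[i]]
        P.append(ce[lab])
        print(k,n,ce[lab].round(1),st[lab])
        if k in('btray','ytray','tub'):
            ct=max(cv2.findContours((l==lab).astype(np.uint8),cv2.RETR_EXTERNAL,2)[0],key=cv2.contourArea)
            hu=cv2.convexHull(ct)
            for e in np.arange(.01,.15,.005):
                a=cv2.approxPolyDP(hu,e*cv2.arcLength(hu,True),True)[:,0]
                if len(a)<=4:break
            print('  quad',a.tolist());W=np.array([plane(c,x,.02) for x in a]);print(W[:,:2].round(3).tolist(),np.linalg.norm(W-np.roll(W,-1,0),axis=1).round(3),W.mean(0).round(3))
    X,g=tri(C['scene'],P[0],C['side'],P[1]);print('  ->',k,X.round(4),'gap',g.round(4))
def crop(n,x,y,w,h,s):return cv2.resize(cv2.imread(f'pics/{n}0.png')[y:y+h,x:x+w],None,fx=s,fy=s,interpolation=cv2.INTER_CUBIC)
cv2.imwrite('pics/cr.png',np.vstack([crop('scene',80,110,200,75,4),crop('side',160,100,200,75,4)]))
E
```

```text
vb1 scene [299.6 198.7] [292 192  15  16 165]
vb1 side [233.3 207.9] [226 201  15  15 186]
  -> vb1 [0.5453 0.1089 0.0768] gap 0.0002
vb2 scene [268.  181.5] [261 175  14  15 144]
vb2 side [252.1 188.2] [246 182  13  13 153]
  -> vb2 [0.5299 0.0211 0.077 ] gap 0.0005
vy scene [230.7 173.2] [224 166  14  15 169]
vy side [257.6 169. ] [252 163  13  13 137]
  -> vy [ 0.5447 -0.0723  0.075 ] gap 0.0006
tab scene [147.9 153.8] [138 142  19  23 107]
tab side [268.5 137.9] [258 125  20  20 196]
  -> tab [ 0.5766 -0.3064  0.0601] gap 0.0111
knob scene [107.8 170.4] [ 98 161  19  19 227]
knob side [232.3 119.7] [226 115  14  11 132]
  -> knob [ 0.7    -0.3068  0.1017] gap 0.001
btray scene [414.3 218. ] [ 370  188   86   61 2868]
  quad [[383, 188], [455, 211], [444, 247], [372, 221]]
[[0.357, 0.247], [0.354, 0.413], [0.474, 0.412], [0.476, 0.259]] [0.166 0.12  0.154 0.12 ] [0.415 0.333 0.02 ]
btray side [262.8 330.6] [ 220  278   84  106 5827]
  quad [[252, 278], [303, 289], [281, 383], [220, 365]]
[[0.461, 0.242], [0.362, 0.241], [0.359, 0.423], [0.455, 0.423]] [0.1   0.182 0.095 0.181] [0.
[... 333 characters left out ...]
080]
  quad [[315, 140], [345, 142], [344, 174], [312, 171]]
[[0.444, -0.405], [0.345, -0.418], [0.328, -0.206], [0.419, -0.197]] [0.099 0.213 0.091 0.21 ] [ 0.384 -0.306  0.02 ]
  -> ytray [ 0.3836 -0.3209  0.0088] gap 0.0016
tub scene [374.3 272.8] [ 309  227  126   97 6694]
  quad [[331, 232], [434, 264], [414, 323], [309, 273]]
[[0.552, 0.191], [0.529, 0.403], [0.677, 0.4], [0.673, 0.195]] [0.213 0.148 0.206 0.121] [0.607 0.297 0.02 ]
tub side [170.5 295.4] [ 111  244  118  105 7040]
  quad [[168, 244], [228, 257], [181, 348], [111, 320]]
[[0.665, 0.2], [0.526, 0.201], [0.525, 0.414], [0.664, 0.401]] [0.139 0.213 0.14  0.201] [0.595 0.304 0.02 ]
  -> tub [0.5993 0.3089 0.0047] gap 0.0081
```

View pics/cr.png

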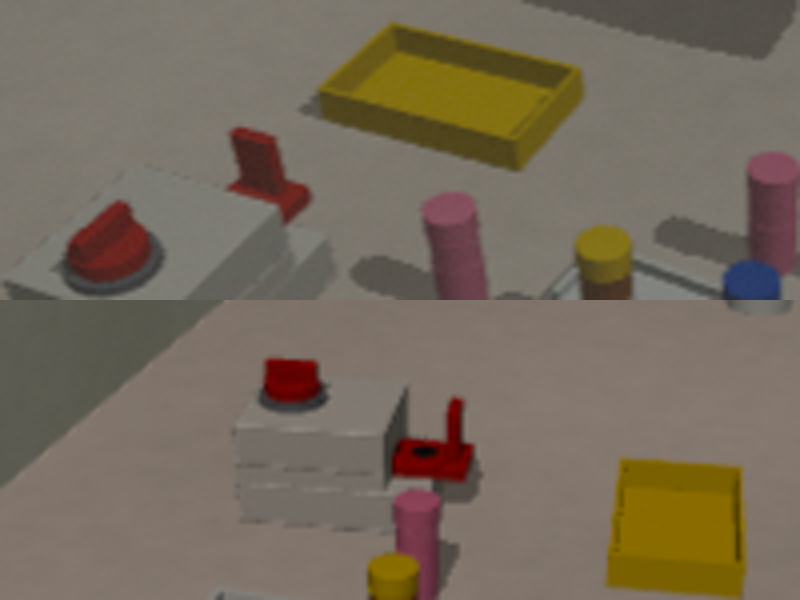

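Crop: tab top in scene ≈ (143.3,143.7), in side ≈ (273.8,125.5); head front-top edge in scene (113.8,151.3)-(151.3,161.8), side (262,121.2)-(256.3,133). Vials measured at cap height ~76 mm as expected.

```bash
cat >> h.py <<'E'
def plan(p,psi=None):
    s=sense();Rc=R.from_quat(s['eef_rot']);x=Rc.as_matrix()[:,0]
    if psi is None: psi=np.arctan2(x[1],x[0])
    Rt=R.from_matrix(np.c_[[np.cos(psi),np.sin(psi),0],[np.sin(psi),-np.cos(psi),0],[0,0,-1.]])
    d=Rc.inv().apply(np.array(p)-s['eef_pos']);rv=(Rc.inv()*Rt).as_rotvec()
    print('from',s['eef_pos'].round(4),'shift',(d/.4).round(4),'turn',(rv/2).round(4),'rows',np.ceil(max(np.linalg.norm(d)/.0417,np.linalg.norm(rv)/.125)))
E
python3 - <<'E'
from h import *
C={n:dict(np.load(f'pics/{n}0.npz')) for n in('scene','side')}
print('tabtop',tri(C['scene'],(143.3,143.7),C['side'],(273.8,125.5)))
for n,P in(('scene',[(113.75,151.25),(151.25,161.75)]),('side',[(262,121.2),(256.3,133)])):
    print(n,[plane(C[n],p,.085).round(3) for p in P])
plan([.575,-.305,.22],np.pi/2)
E
```

```text
tabtop (array([ 0.5680005 , -0.32476977,  0.08873709]), np.float64(0.0035686612094180566))
scene [array([ 0.627, -0.37 ,  0.085]), array([ 0.613, -0.257,  0.085])]
side [array([ 0.617, -0.361,  0.085]), array([ 0.607, -0.267,  0.085])]
from [ 0.1681 -0.5493  0.2304] shift [ 1.1515 -0.2865  0.0267] turn [-0.0007 -0.0007 -0.637 ] rows 12.0
```

Call:
move_arm(
  targets=[0.6, -0.15, 0, 0, 0, -0.34, 0.5, 0.6, -0.15, 0, 0, 0, -0.34, 0.5, 0.6, -0.15, 0, 0, 0, -0.34, 0.5, 0.6, -0.15, 0, 0, 0, -0.34, 0.5, 0.6, -0.15, 0, 0, 0, -0.34, 0.5, 0.6, -0.15, 0, 0, 0, -0.34, 0.5],
  force=60,
)

```text
clock: 0.65
eef_pos: [0.3816, -0.4206, 0.231]
eef_rot: [0.882, 0.471, 0.0, -0.0]
force: [0.3, -1.0, 0.4]
finger_gap: 0.499
finger_force: 0.0
```

```bash
python3 - <<'E'
from h import *
plan([.55,-.32,.22],1.69); print(sense()['finger_gap'])
E
```

```text
from [ 0.3816 -0.4206  0.231 ] shift [0.443  0.2103 0.0276] turn [-1.00e-04 -3.00e-04 -3.54e-01] rows 6.0
0.4991296544472375
```

Call:
move_arm(
  targets=[0.443, 0.21, 0.0276, 0, 0, -0.354, 0.6, 0.443, 0.21, 0.0276, 0, 0, -0.354, 0.6, 0.443, 0.21, 0.0276, 0, 0, -0.354, 0.6, 0.443, 0.21, 0.0276, 0, 0, -0.354, 0.6, 0.443, 0.21, 0.0276, 0, 0, -0.354, 0.6, 0.443, 0.21, 0.0276, 0, 0, -0.354, 0.6, 0.443, 0.21, 0.0276, 0, 0, -0.354, 0.6, 0.443, 0.21, 0.0276, 0, 0, -0.354, 0.6],
)

```text
clock: 1.32
eef_pos: [0.5487, -0.3221, 0.2196]
eef_rot: [0.666, 0.746, -0.0, -0.001]
force: [0.4, -1.1, 0.2]
finger_gap: 0.394
finger_force: 0.0
```

```bash
python3 - <<'E'
from h import *
c=snap('wrist','w1'); print(c['pose'].round(3).tolist(), sense()['eef_pos'],sense()['finger_gap'])
E
```

```text
[[0.994, 0.108, 0.032, 0.539], [0.113, -0.947, -0.3, -0.245], [-0.002, 0.302, -0.953, 0.363], [0.0, 0.0, 0.0, 1.0]] [ 0.54831488 -0.32264867  0.2198439 ] 0.3977971363816702
```

View pics/w1.png

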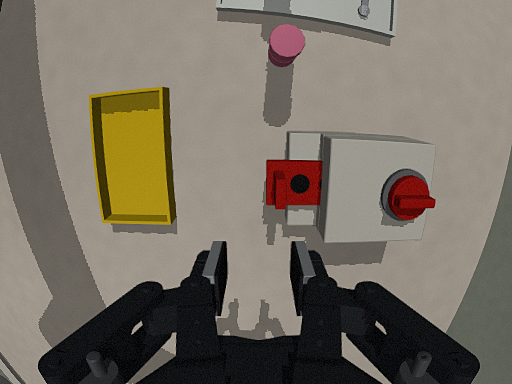

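Wrist view: slide bar front edge (266,160)-(267,206), tab top ≈(280,190), head front-top edge (323,135)-(324,241), yellow tray rim corners (90,96),(168,87),(176,223),(103,221), knob (407,197).

```bash
cat >> h.py <<'E'
def wray(c,u,v):
    K=c['intrinsics'];a=np.array([(u-K[0,2])/K[0,0],(v-K[1,2])/K[1,1]]);r=np.linalg.norm(a)+1e-12
    d=c['pose'][:3,:3]@np.array([*(a/r*np.sin(r)),np.cos(r)]);return c['pose'][:3,3],d
def wplane(c,uv,z):
    o,d=wray(c,*uv);return o+d*(z-o[2])/d[2]
E
python3 - <<'E'
from h import *
c=dict(np.load('pics/w1.npz'))
f=lambda P,z:[wplane(c,p,z)[:2].round(4).tolist() for p in P]
m=mask(c['color'],[0,150,40],[8,255,255]); print(blobs(m))
print('bar front',f([(266,160),(267,206)],.047)); print('tab top',f([(280,190),(279,171),(282,208)],.09)); print('head',f([(323,135),(324,241)],.085))
print('ytray',f([(90,96),(168,87),(176,223),(103,221)],.028))
cv2.imwrite('pics/cr2.png',np.hstack([cv2.resize(c['color'][120:250,250:345,::-1],None,fx=4.6,fy=4.6,interpolation=cv2.INTER_CUBIC)]))
E
```

```text
[([292.2, 182.3], [266, 160, 57, 49, 2216]), ([409.2, 197.3], [388, 175, 47, 45, 1497])]
bar front [[0.5531, -0.2998], [0.5605, -0.3516]]
tab top [[0.568, -0.3197], [0.5646, -0.3014], [0.5724, -0.3375]]
head [[0.6022, -0.2626], [0.6224, -0.3707]]
ytray [[0.3291, -0.2415], [0.4335, -0.2294], [0.4519, -0.3934], [0.3471, -0.4048]]
```

View pics/cr2.png

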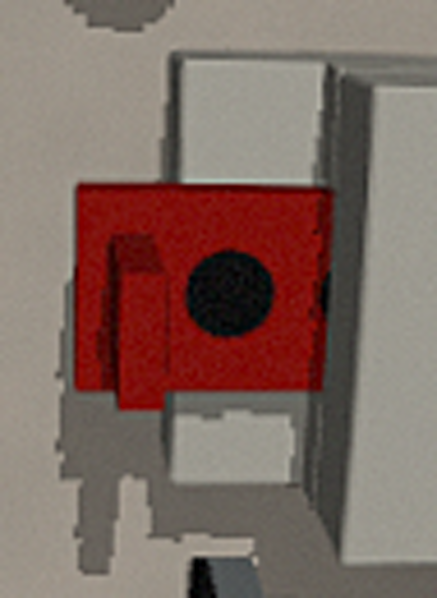

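```bash
python3 - <<'E'
from h import *
c=dict(np.load('pics/w1.npz'))
g=lambda P,z:np.array([wplane(c,(250+x/4.6,120+y/4.6),z)[:2] for x,y in P])
T=g([(118,272),(166,268),(163,407),(120,410)],.09);print('tab',T.round(4).tolist(),T.mean(0),np.linalg.norm(T-np.roll(T,-1,0),axis=1).round(4))
Hd=g([(372,85),(342,562)],.085);B=g([(77,184),(76,389)],.047)
for n,e in(('head',Hd),('bar',B)):
    d=e[0]-e[1];print(n,e.round(4).tolist(),np.linalg.norm(d).round(4),'yaw',np.arctan2(d[1],d[0])-np.pi/2)
P=g([(181,60),(170,484)],.035);d=P[0]-P[1];print('porch',P.round(4).tolist(),np.linalg.norm(d),np.arctan2(d[1],d[0])-np.pi/2)
# knob/ bar-back
S=dict(np.load('pics/scene0.npz'))
o,d=wray(c,250+141.75/4.6,120+339/4.6);o2,d2=ray(S,143.3,143.7)
t=np.linalg.lstsq(np.c_[d,-d2],o2-o,rcond=None)[0];print('tab tri',o+d*t[0],o2+d2*t[1])
E
```

```text
tab [[0.5625, -0.3095], [0.5722, -0.3075], [0.5758, -0.3376], [0.5668, -0.3393]] [ 0.56933707 -0.32349741] [0.0099 0.0303 0.0092 0.0301]
head [[0.6103, -0.2648], [0.6231, -0.3721]] 0.108 yaw 0.11788961590908209
bar [[0.5539, -0.2997], [0.5598, -0.35]] 0.0506 yaw 0.1154913465840186
porch [[0.5757, -0.2687], [0.588, -0.3771]] 0.10908983407378996 0.11367820434064924
tab tri [ 0.56949955 -0.3237992   0.08798246] [ 0.5690996  -0.32332841  0.08780365]
```

```bash
python3 - <<'E'
from h import *
plan([.5692,-.3235,.11],1.688);plan([.5692,-.3235,.055],1.688)
E
```

```text
from [ 0.5483 -0.3226  0.2198] shift [-0.008   0.0519  0.2746] turn [-0.0005 -0.0002 -0.0029] rows 3.0
from [ 0.5483 -0.3226  0.2198] shift [-0.0081  0.052   0.4121] turn [-0.0005 -0.0002 -0.0029] rows 4.0
```

Call:
move_arm(
  targets=[-0.008, 0.052, 0.1, 0, 0, -0.003, 0.7, -0.008, 0.052, 0.2, 0, 0, -0.003, 0.7, -0.008, 0.052, 0.25, 0, 0, -0.003, 0.7, -0.008, 0.052, 0.3, 0, 0, -0.003, 0.7, -0.008, 0.052, 0.35, 0, 0, -0.003, 0.7, -0.008, 0.052, 0.39, 0, 0, -0.003, 0.7, -0.008, 0.052, 0.412, 0, 0, -0.003, 0.7, -0.008, 0.052, 0.412, 0, 0, -0.003, 0.7, -0.008, 0.052, 0.412, 0, 0, -0.003, 0.7],
)

```text
clock: 2.12
eef_pos: [0.5693, -0.324, 0.0555]
eef_rot: [0.664, 0.748, -0.0, -0.0]
force: [0.2, 0.4, -0.4]
finger_gap: 0.3
finger_force: 0.0
```

```bash
python3 - <<'E'
from h import *
c=snap('wrist','w2'); s=sense();print(s['eef_pos'],s['force'],s['finger_gap'])
E
```

```text
[ 0.57018246 -0.32434142  0.05661817] [ 0.40654035  0.22545014 -0.05291606] 0.30148975941581574
```

View pics/w2.png

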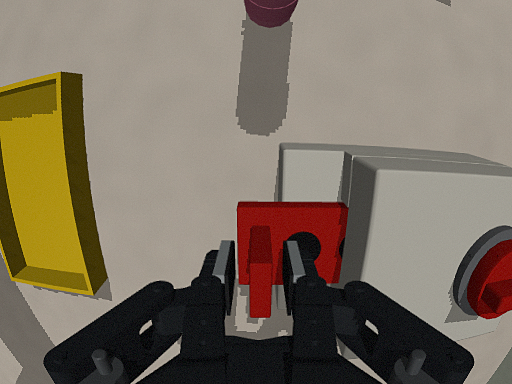

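The tab (260,290) sits centred between the fingers (228 and 292). Close.

Call:
move_arm(
  targets=[0, 0, 0, 0, 0, 0, 1, 0, 0, 0, 0, 0, 0, 1, 0, 0, 0, 0, 0, 0, 1, 0, 0, 0, 0, 0, 0, 1, 0, 0, 0, 0, 0, 0, 1, 0, 0, 0, 0, 0, 0, 1],
  force=60,
)

```text
clock: 2.67
eef_pos: [0.5711, -0.3243, 0.0575]
eef_rot: [0.663, 0.748, -0.0, 0.002]
force: [-1.1, -0.1, 5.9]
finger_gap: 0.106
finger_force: 59.3
```

Call:
move_arm(
  targets=[0, -0.02, -0.002, 0, 0, 0, 1, 0, -0.05, -0.002, 0, 0, 0, 1, 0, -0.08, -0.002, 0, 0, 0, 1, 0, -0.11, -0.002, 0, 0, 0, 1, 0, -0.14, -0.002, 0, 0, 0, 1, 0, -0.17, -0.002, 0, 0, 0, 1, 0, -0.2, -0.002, 0, 0, 0, 1, 0, -0.225, -0.002, 0, 0, 0, 1, 0, -0.25, -0.002, 0, 0, 0, 1, 0, -0.25, -0.002, 0, 0, 0, 1],
)

```text
clock: 3.5
eef_pos: [0.4687, -0.3357, 0.0566]
eef_rot: [0.664, 0.748, -0.0, -0.0]
force: [-4.1, 0.1, 8.0]
finger_gap: 0.107
finger_force: 59.5
```

```bash
python3 - <<'E'
from h import *
c=snap('wrist','w3');d=snap('side','s3'); s=sense();print(s['eef_pos'],s['force'],s['finger_gap'])
cv2.imwrite('pics/c3.png',np.hstack([c['color'][:,:,::-1][:,100:500],cv2.resize(d['color'][60:220,190:390,::-1],(400,384))]))
E
```

```text
[ 0.46926135 -0.33579275  0.05681494] [-3.67975627 -0.31112237  7.74760866] 0.10638785793168486
```

View pics/c3.png

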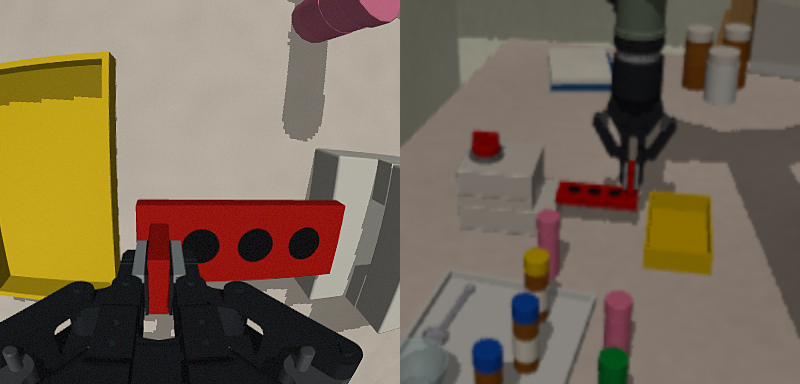

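Wrist view: slide is fully out, level, its end (340,205) clear of the head; the side view confirms it. Lift.

Call:
move_arm(
  targets=[0, -0.255, -0.01, 0, 0, 0, 1, 0, -0.26, -0.03, 0, 0, 0, 1, 0, -0.27, -0.07, 0, 0, 0, 1, 0, -0.27, -0.12, 0, 0, 0, 1, 0, -0.27, -0.18, 0, 0, 0, 1, 0, -0.27, -0.25, 0, 0, 0, 1, 0, -0.27, -0.3, 0, 0, 0, 1, 0, -0.27, -0.3, 0, 0, 0, 1],
)

```text
clock: 4.27
eef_pos: [0.3641, -0.3502, 0.18]
eef_rot: [0.663, 0.748, -0.001, 0.003]
force: [1.2, -0.3, -0.9]
finger_gap: 0.11
finger_force: 58.8
```

```bash
python3 - <<'E'
from h import *
d=snap('side','s4');s=sense();print(s['q'].round(3))
plan([.50,-.12,.24],2.4)
cv2.imwrite('pics/c4.png',cv2.resize(d['color'][60:200,230:430,::-1],(600,420)))
E
```

```text
[-9.370e-01  1.060e-01  1.773e+00 -1.000e-03  1.259e+00 -1.056e+00]
from [ 0.3634 -0.349   0.1777] shift [ 0.5272  0.4075 -0.157 ] turn [-2.000e-04  1.400e-03 -3.546e-01] rows 7.0
```

View pics/c4.png

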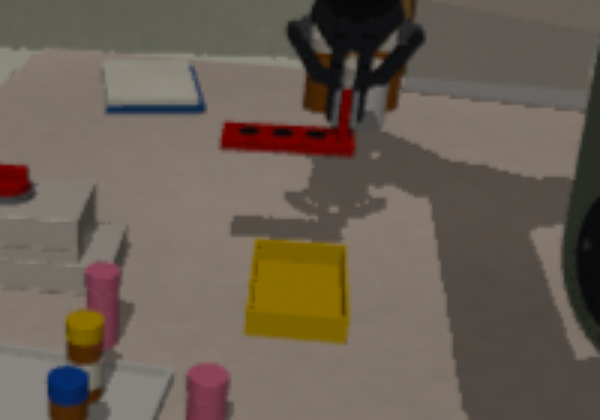

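Slide hangs level in the side view ((220,135)-(355,145) of the crop). Carry over.

Call:
move_arm(
  targets=[0.05, 0.04, -0.1, 0, 0, -0.03, 1, 0.11, 0.08, -0.14, 0, 0, -0.07, 1, 0.17, 0.13, -0.157, 0, 0, -0.11, 1, 0.23, 0.18, -0.157, 0, 0, -0.16, 1, 0.29, 0.23, -0.157, 0, 0, -0.2, 1, 0.35, 0.28, -0.157, 0, 0, -0.24, 1, 0.41, 0.33, -0.157, 0, 0, -0.28, 1, 0.47, 0.37, -0.157, 0, 0, -0.32, 1, 0.527, 0.408, -0.157, 0, 0, -0.355, 1, 0.527, 0.408, -0.157, 0, 0, -0.355, 1],
)

```text
clock: 5.15
eef_pos: [0.4998, -0.1147, 0.2359]
eef_rot: [0.359, 0.933, 0.001, -0.003]
force: [-0.8, -0.6, -0.7]
finger_gap: 0.105
finger_force: 58.8
```

```bash
python3 - <<'E'
from h import *
plan([.56,.12,.25],np.pi)
E
```

```text
from [ 0.4998 -0.1147  0.2359] shift [ 0.2813  0.5365 -0.0334] turn [ 0.0011 -0.0032 -0.3668] rows 6.0
```

Call:
move_arm(
  targets=[0.03, 0.05, -0.03, 0, 0, -0.04, 1, 0.06, 0.11, -0.034, 0, 0, -0.08, 1, 0.1, 0.18, -0.034, 0, 0, -0.13, 1, 0.14, 0.25, -0.034, 0, 0, -0.18, 1, 0.17, 0.32, -0.034, 0, 0, -0.22, 1, 0.21, 0.39, -0.034, 0, 0, -0.27, 1, 0.25, 0.46, -0.034, 0, 0, -0.32, 1, 0.28, 0.52, -0.034, 0, 0, -0.367, 1, 0.281, 0.536, -0.034, 0, 0, -0.367, 1, 0.281, 0.536, -0.034, 0, 0, -0.367, 1],
)

```text
clock: 5.98
eef_pos: [0.561, 0.1156, 0.25]
eef_rot: [0.003, 1.0, -0.0, -0.002]
force: [-0.4, -0.9, -0.9]
finger_gap: 0.107
finger_force: 58.9
```

```bash
python3 - <<'E'
from h import *
c=snap('wrist','w5');print(sense()['eef_pos'])
E
```

```text
[0.56089832 0.11434256 0.25033654]
```

View pics/w5.png

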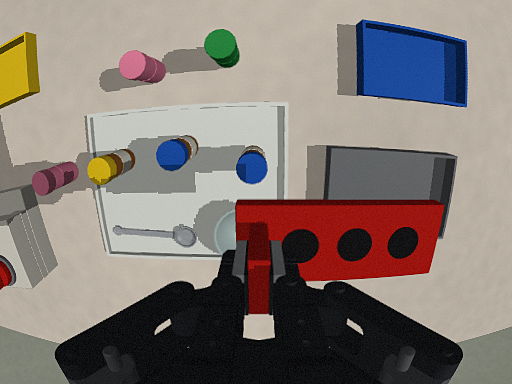

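Wrist view: tub rim corners (327,146), (456,154), right side to (443,238), left side to (320,200); blue tray rim (361,20),(467,41),(466,105),(357,95); cap tops blue (251,168),(171,155), yellow (102,170); bowl (240,230), spoon (155,235).

```bash
python3 - <<'E'
from h import *
c=dict(np.load('pics/w5.npz'));S={n:dict(np.load(f'pics/{n}0.npz')) for n in('scene','side')}
f=lambda P,z:[wplane(c,p,z)[:2].round(4).tolist() for p in P]
print('tub',f([(327,146),(456,154),(443,238),(320,200)],.028))
print('blue',f([(361,20),(467,41),(466,105),(357,95)],.028))
for k,lo,hi in(('b',[105,110,30],[128,255,255]),('y',[18,130,60],[34,255,255])):
    l=mask(c['color'],lo,hi)
    for ce,st in blobs(l,100):
        if st[4]<1500: print(k,ce,st,f([ce],.08))
# two-view rim height of tub far corner & blue tray corner
def tw(uv,n,p):
    o,d=wray(c,*uv);o2,d2=ray(S[n],*p);t=np.linalg.lstsq(np.c_[d,-d2],o2-o,rcond=None)[0];print('tri',(o+d*t[0]).round(4),(o2+d2*t[1]).round(4))
tw((456,154),'side',(181,348)); tw((327,146),'scene',(331,232));tw((467,41),'side',(281,383)); tw((361,20),'scene',(383,188))
E
```

```text
tub [[0.528, 0.2017], [0.5302, 0.4021], [0.6624, 0.404], [0.5989, 0.1958]]
blue [[0.3616, 0.2458], [0.3602, 0.4171], [0.457, 0.4145], [0.4617, 0.2392]]
b [171.8, 154.5] [156, 139, 33, 32, 782] [[0.5296, 0.0211]]
b [251.4, 167.3] [236, 151, 31, 33, 787] [[0.5453, 0.1082]]
y [101.7, 169.4] [87, 155, 30, 30, 678] [[0.5434, -0.07]]
tri [0.5318 0.4119 0.0154] [0.5273 0.4109 0.0141]
tri [0.5303 0.2062 0.0086] [0.5391 0.1878 0.0054]
tri [0.3578 0.423  0.0208] [0.3594 0.4235 0.0207]
tri [0.3597 0.2478 0.0224] [0.3598 0.2476 0.0223]
```

```bash
python3 - <<'E'
from h import *
plan([.594,.25,.12],np.pi);plan([.594,.25,.031],np.pi)
E
```

```text
from [0.5609 0.1143 0.2503] shift [-0.0818  0.3402  0.325 ] turn [-0.0008 -0.0022 -0.0035] rows 5.0
from [0.5609 0.1143 0.2503] shift [-0.0828  0.3406  0.5475] turn [-0.0008 -0.0022 -0.0035] rows 7.0
```

Call:
move_arm(
  targets=[-0.02, 0.07, 0.05, 0, 0, 0, 1, -0.04, 0.15, 0.1, 0, 0, 0, 1, -0.06, 0.23, 0.15, 0, 0, 0, 1, -0.08, 0.3, 0.22, 0, 0, 0, 1, -0.082, 0.34, 0.29, 0, 0, 0, 1, -0.082, 0.34, 0.36, 0, 0, 0, 1, -0.082, 0.34, 0.43, 0, 0, 0, 1, -0.082, 0.34, 0.49, 0, 0, 0, 1, -0.082, 0.34, 0.53, 0, 0, 0, 1, -0.082, 0.34, 0.545, 0, 0, 0, 1],
)

```text
clock: 6.87
eef_pos: [0.5923, 0.2472, 0.0299]
eef_rot: [0.005, 1.0, -0.002, -0.004]
force: [-0.2, 0.6, 0.2]
finger_gap: 0.108
finger_force: 58.9
```

```bash
python3 - <<'E'
from h import *
d=snap('scene','s6');e=snap('side','e6');s=sense();print(s['eef_pos'],s['force'])
cv2.imwrite('pics/c6.png',np.hstack([cv2.resize(d['color'][170:340,280:450,::-1],(400,400)),cv2.resize(e['color'][220:360,90:230,::-1],(400,400))]))
E
```

```text
[0.59412138 0.24824034 0.03242888] [-0.03425432 -0.07853286 -0.58648107]
```

View pics/c6.png

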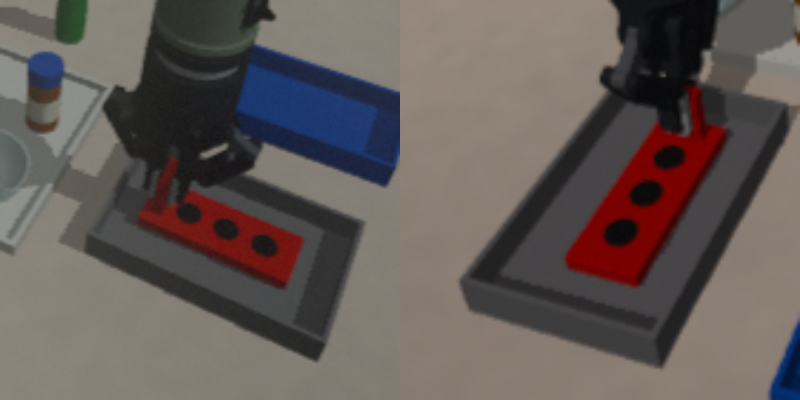

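The slide is inside the tub walls in both views, a few mm above the floor. Lower and release.

Call:
move_arm(
  targets=[0, 0, 0.004, 0, 0, 0, 1, 0, 0, 0.008, 0, 0, 0, 1, 0, 0, 0.012, 0, 0, 0, 1, 0, 0, 0.015, 0, 0, 0, 1, 0, 0, 0.015, 0, 0, 0, 1],
)

```text
clock: 7.38
eef_pos: [0.596, 0.2506, 0.0293]
eef_rot: [0.003, 1.0, 0.0, 0.0]
force: [-0.6, 0.2, -1.1]
finger_gap: 0.107
finger_force: 58.9
```

Call:
move_arm(
  targets=[0, 0, 0.003, 0, 0, 0, 1, 0, 0, 0.006, 0, 0, 0, 1, 0, 0, 0.009, 0, 0, 0, 1, 0, 0, 0.011, 0, 0, 0, 1, 0, 0, 0.011, 0, 0, 0, 1],
)

```text
clock: 7.8
eef_pos: [0.596, 0.2507, 0.0266]
eef_rot: [0.003, 1.0, -0.0, 0.0]
force: [-4.0, -1.9, 10.7]
finger_gap: 0.11
finger_force: 60.6
```

Contact (10.7 N). Open gently, then rise.

Call:
move_arm(
  targets=[0, 0, -0.002, 0, 0, 0, 0.8, 0, 0, -0.002, 0, 0, 0, 0.75, 0, 0, -0.002, 0, 0, 0, 0.72, 0, 0, -0.005, 0, 0, 0, 0.72, 0, 0, -0.02, 0, 0, 0, 0.72, 0, 0, -0.06, 0, 0, 0, 0.72, 0, 0, -0.13, 0, 0, 0, 0.72, 0, 0, -0.22, 0, 0, 0, 0.6, 0, 0, -0.32, 0, 0, 0, 0.5, 0, 0, -0.42, 0, 0, 0, 0.4],
)

```text
clock: 8.63
eef_pos: [0.595, 0.2503, 0.1934]
eef_rot: [0.003, 1.0, -0.0, -0.001]
force: [1.3, -0.4, -0.2]
finger_gap: 0.599
finger_force: 0.0
```

```bash
python3 - <<'E'
from h import *
d=snap('scene','s7');e=snap('wrist','w7');s=sense();print(s['eef_pos'],s['force'],s['q'].round(2))
cv2.imwrite('pics/c7.png',np.hstack([cv2.resize(d['color'][170:340,280:450,::-1],(384,384)),e['color'][:,50:460,::-1]]))
E
```

```text
[0.60130757 0.25211387 0.20283952] [0.31087578 0.09992499 0.27797429] [ 0.26  0.38  1.38  0.    1.36 -1.3 ]
```

View pics/c7.png

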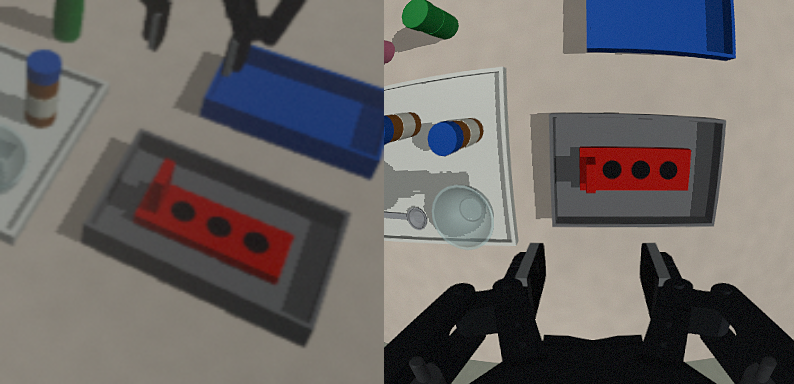

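Slide lies flat, tab up, within the tub walls ((580,148)-(690,190) in the right panel). Bowl rim centre ≈(128,215) wrist px. Now the blue vials.

```bash
python3 - <<'E'
from h import *
c=dict(np.load('pics/w7.npz'));print('bowl',wplane(c,(128,215),.04),'bar ctr',wplane(c,(300,168),.014))
for ce,st in blobs(mask(c['color'],[105,110,30],[128,255,255]),300): print(ce,st,wplane(c,ce,.08))
plan([.545,.1085,.16],np.pi)
E
```

```text
bowl [0.64150606 0.09805349 0.04      ] bar ctr [0.59401741 0.30101452 0.014     ]
[328.2, 27.1] [252, 0, 150, 61, 8148] [0.44778089 0.31613207 0.08      ]
[44.1, 130.5] [29, 115, 31, 32, 771] [0.53004192 0.02301235 0.08      ]
[111.0, 137.7] [94, 121, 36, 35, 976] [0.54537952 0.109696   0.08      ]
from [0.6013 0.2521 0.2028] shift [ 0.1402 -0.3605  0.1029] turn [ 0.0024  0.0088 -0.0033] rows 4.0
```

Call:
move_arm(
  targets=[0.03, -0.08, 0.02, 0, 0, 0, 0.2, 0.06, -0.17, 0.04, 0, 0, 0, 0.2, 0.1, -0.26, 0.06, 0, 0, 0, 0.2, 0.12, -0.33, 0.08, 0, 0, 0, 0.2, 0.125, -0.354, 0.085, 0, 0, 0, 0.2, 0.125, -0.354, 0.085, 0, 0, 0, 0.2, 0.125, -0.354, 0.085, 0, 0, 0, 0.2],
)

```text
clock: 9.32
eef_pos: [0.5453, 0.1094, 0.1586]
eef_rot: [0.004, 1.0, 0.0, 0.0]
force: [0.5, 1.0, 1.3]
finger_gap: 0.803
finger_force: 0.0
```

```bash
python3 - <<'E'
from h import *
plan([.545,.1095,.055],np.pi)
c=read_camera('wrist')
for ce,st in blobs(mask(c['color'],[105,110,30],[128,255,255]),300): print(ce,st,wplane(c,ce,.08))
s=sense();print(s['finger_gap'],s['eef_pos'])
E
```

```text
from [0.5453 0.1094 0.1586] shift [ 0.001 -0.     0.259] turn [ 0.0005  0.0005 -0.004 ] rows 3.0
[447.9, 67.8] [387, 10, 125, 113, 11093] [0.4228565  0.26998127 0.08      ]
[149.5, 190.2] [128, 169, 44, 44, 1436] [0.52910675 0.02149371 0.08      ]
[256.4, 208.2] [236, 186, 42, 45, 1515] [0.54490216 0.10817286 0.08      ]
0.7988869669499835 [0.54575996 0.11008924 0.15896777]
```

Aligned within 1–2 mm; descend and grip the cap.

Call:
move_arm(
  targets=[0, -0.002, 0.06, 0, 0, 0, 0.2, 0, -0.002, 0.12, 0, 0, 0, 0.2, 0, -0.002, 0.18, 0, 0, 0, 0.2, 0, -0.002, 0.23, 0, 0, 0, 0.2, 0, -0.002, 0.258, 0, 0, 0, 0.2, 0, -0.002, 0.258, 0, 0, 0, 0.6, 0, -0.002, 0.258, 0, 0, 0, 1, 0, -0.002, 0.258, 0, 0, 0, 1, 0, -0.002, 0.258, 0, 0, 0, 1, 0, -0.002, 0.258, 0, 0, 0, 1],
  force=40,
)

```text
clock: 10.2
eef_pos: [0.546, 0.1086, 0.0566]
eef_rot: [0.003, 1.0, 0.0, 0.001]
force: [-0.3, 1.2, 2.3]
finger_gap: 0.385
finger_force: 39.8
```

```bash
python3 - <<'E'
from h import *
s=sense();print(s['finger_gap'],s['finger_force'])
plan([.410,.375,.19],np.pi);plan([.410,.375,.075],np.pi)
E
```

```text
0.38482845466509535 39.79832589626312
from [0.546  0.1086 0.0566] shift [ 0.3435  0.6637 -0.3344] turn [ 0.0001  0.0015 -0.0033] rows 8.0
from [0.546  0.1086 0.0566] shift [ 0.3443  0.6636 -0.0469] turn [ 0.0001  0.0015 -0.0033] rows 8.0
```

Call:
move_arm(
  targets=[0, 0, -0.04, 0, 0, 0, 1, 0, 0, -0.12, 0, 0, 0, 1, 0.02, 0.04, -0.21, 0, 0, 0, 1, 0.07, 0.13, -0.29, 0, 0, 0, 1, 0.12, 0.23, -0.33, 0, 0, 0, 1, 0.17, 0.32, -0.33, 0, 0, 0, 1, 0.22, 0.42, -0.33, 0, 0, 0, 1, 0.27, 0.52, -0.33, 0, 0, 0, 1, 0.31, 0.6, -0.33, 0, 0, 0, 1, 0.335, 0.65, -0.33, 0, 0, 0, 1],
)

```text
clock: 11.03
eef_pos: [0.4113, 0.3715, 0.1884]
eef_rot: [0.003, 1.0, 0.001, 0.001]
force: [0.9, 0.1, -0.8]
finger_gap: 0.386
finger_force: 39.9
```

Call:
move_arm(
  targets=[0.009, 0.013, 0.03, 0, 0, 0, 1, 0.009, 0.013, 0.1, 0, 0, 0, 1, 0.009, 0.013, 0.17, 0, 0, 0, 1, 0.009, 0.013, 0.24, 0, 0, 0, 1, 0.009, 0.013, 0.29, 0, 0, 0, 1, 0.009, 0.013, 0.31, 0, 0, 0, 1, 0.009, 0.013, 0.31, 0, 0, 0, 1, 0.009, 0.013, 0.31, 0, 0, 0, 1],
)

```text
clock: 11.7
eef_pos: [0.4095, 0.3745, 0.0636]
eef_rot: [0.004, 1.0, 0.0, 0.0]
force: [-0.1, -0.4, -0.3]
finger_gap: 0.386
finger_force: 40.0
```

```bash
python3 - <<'E'
from h import *
snap('side','s8');c=snap('wrist','w8');s=sense();print(s['finger_gap'],s['force']);plan([.410,.375,.0555],np.pi)
cv2.imwrite('pics/c8.png',np.hstack([cv2.resize(cv2.imread('pics/s8.png')[220:384,170:370],(468,384)),c['color'][:,130:460,::-1]]))
E
```

```text
0.38791809377905206 [-0.38257959 -0.4636071  -0.10886677]
from [0.4106 0.3754 0.0651] shift [ 0.0016 -0.001   0.024 ] turn [ 0.0011  0.0017 -0.0036] rows 1.0
```

View pics/c8.png

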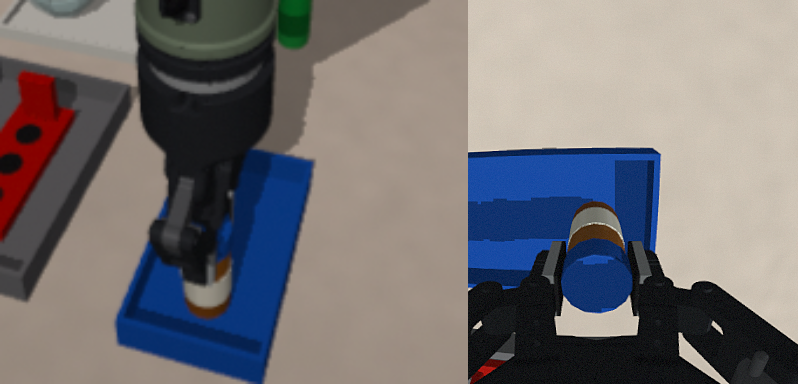

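The vial hangs upright inside the tray walls. Lower the last ~9 mm, release, rise.

Call:
move_arm(
  targets=[0, 0, 0.01, 0, 0, 0, 1, 0, 0, 0.018, 0, 0, 0, 1, 0, 0, 0.021, 0, 0, 0, 1, 0, 0, 0.023, 0, 0, 0, 1, 0, 0, 0.023, 0, 0, 0, 1, 0, 0, 0.023, 0, 0, 0, 1],
)

```text
clock: 12.3
eef_pos: [0.4098, 0.3749, 0.0555]
eef_rot: [0.003, 1.0, 0.0, 0.001]
force: [-0.7, -1.7, 6.3]
finger_gap: 0.385
finger_force: 40.6
```

Call:
move_arm(
  targets=[0, 0, 0, 0, 0, 0, 0.5, 0, 0, 0, 0, 0, 0, 0.35, 0, 0, 0, 0, 0, 0, 0.35, 0, 0, -0.02, 0, 0, 0, 0.35, 0, 0, -0.07, 0, 0, 0, 0.35, 0, 0, -0.15, 0, 0, 0, 0.3, 0, 0, -0.23, 0, 0, 0, 0.2, 0, 0, -0.29, 0, 0, 0, 0.2, 0, 0, -0.29, 0, 0, 0, 0.2],
)

```text
clock: 13.05
eef_pos: [0.4126, 0.3771, 0.177]
eef_rot: [0.003, 1.0, 0.004, 0.005]
force: [1.6, 0.3, 0.7]
finger_gap: 0.805
finger_force: 0.0
```

```bash
python3 - <<'E'
from h import *
snap('side','s9');c=snap('wrist','w9')
for ce,st in blobs(mask(c['color'],[105,110,30],[128,255,255]),100): print(ce,st,wplane(c,ce,.08))
plan([.5295,.022,.17],np.pi)
E
```

```text
[215.7, 181.2] [132, 132, 166, 99, 14877] [0.39304745 0.34167163 0.08      ]
[4.4, 284.6] [0, 271, 12, 26, 226] [0.52701885 0.03505774 0.08      ]
from [0.4098 0.3752 0.1717] shift [-0.3052 -0.8809  0.0034] turn [ 0.001   0.0015 -0.0034] rows 9.0
```

Call:
move_arm(
  targets=[-0.03, -0.08, 0, 0, 0, 0, 0.2, -0.06, -0.18, 0, 0, 0, 0, 0.2, -0.1, -0.28, 0, 0, 0, 0, 0.2, -0.13, -0.38, 0, 0, 0, 0, 0.2, -0.17, -0.48, 0, 0, 0, 0, 0.2, -0.2, -0.58, 0, 0, 0, 0, 0.2, -0.24, -0.68, 0, 0, 0, 0, 0.2, -0.27, -0.78, 0, 0, 0, 0, 0.2, -0.3, -0.86, 0, 0, 0, 0, 0.2, -0.305, -0.881, 0.003, 0, 0, 0, 0.2],
)

```text
clock: 13.98
eef_pos: [0.5293, 0.0161, 0.1674]
eef_rot: [0.006, 1.0, -0.001, -0.001]
force: [0.5, 0.1, 0.7]
finger_gap: 0.8
finger_force: 0.0
```

Call:
move_arm(
  targets=[0, 0, 0, 0, 0, 0, 0.2, 0, 0, 0, 0, 0, 0, 0.2],
)

```text
clock: 14.15
eef_pos: [0.5271, 0.0216, 0.167]
eef_rot: [0.004, 1.0, 0.001, -0.002]
force: [0.1, 0.8, 0.7]
finger_gap: 0.798
finger_force: 0.0
```

```bash
python3 - <<'E'
from h import *
c=snap('wrist','w10');S={n:snap(n,n+'10') for n in('scene','side')}
for ce,st in blobs(mask(c['color'],[105,110,30],[128,255,255]),100): print(ce,st,wplane(c,ce,.08).round(4))
for n in S: print(n,[b for b in blobs(mask(S[n]['color'],[105,110,30],[128,255,255]),60)])
plan([.5295,.022,.0555],np.pi)
E
```

```text
[479.5, 91.8] [448, 44, 64, 94, 5231] [0.4186 0.2284 0.08  ]
[256.5, 208.1] [237, 187, 40, 43, 1401] [0.5292 0.0204 0.08  ]
scene [([7.0, 125.9], [0, 119, 16, 15, 72]), ([268.2, 181.3], [261, 175, 14, 15, 141]), ([413.6, 217.1], [370, 188, 86, 61, 2604])]
side [([252.1, 188.2], [246, 182, 13, 13, 153]), ([263.3, 329.4], [220, 278, 84, 106, 5361])]
from [0.5275 0.0231 0.1679] shift [-0.0056 -0.0029  0.281 ] turn [ 0.0004 -0.0009 -0.0023] rows 3.0
```

Call:
move_arm(
  targets=[-0.003, -0.003, 0.06, 0, 0, 0, 0.2, -0.003, -0.003, 0.13, 0, 0, 0, 0.2, -0.003, -0.003, 0.2, 0, 0, 0, 0.2, -0.003, -0.003, 0.26, 0, 0, 0, 0.2, -0.003, -0.003, 0.283, 0, 0, 0, 0.2, -0.003, -0.003, 0.283, 0, 0, 0, 0.6, -0.003, -0.003, 0.283, 0, 0, 0, 1, -0.003, -0.003, 0.283, 0, 0, 0, 1, -0.003, -0.003, 0.283, 0, 0, 0, 1, -0.003, -0.003, 0.283, 0, 0, 0, 1],
)

```text
clock: 15.13
eef_pos: [0.5312, 0.0201, 0.0573]
eef_rot: [0.003, 1.0, -0.0, 0.002]
force: [0.1, 0.1, 2.8]
finger_gap: 0.384
finger_force: 39.9
```

```bash
python3 - <<'E'
from h import *
s=sense();print(s['finger_gap'],s['finger_force'])
plan([.410,.288,.19],np.pi)
E
```

```text
0.38406082623543764 39.90287661552429
from [0.5312 0.0201 0.0573] shift [ 0.3064  0.6676 -0.3332] turn [-0.0001  0.0018 -0.0033] rows 8.0
```

Call:
move_arm(
  targets=[0, 0, -0.04, 0, 0, 0, 1, 0, 0, -0.12, 0, 0, 0, 1, 0, 0, -0.21, 0, 0, 0, 1, 0.04, 0.09, -0.29, 0, 0, 0, 1, 0.09, 0.19, -0.33, 0, 0, 0, 1, 0.14, 0.29, -0.33, 0, 0, 0, 1, 0.18, 0.39, -0.33, 0, 0, 0, 1, 0.22, 0.49, -0.33, 0, 0, 0, 1, 0.27, 0.58, -0.33, 0, 0, 0, 1, 0.3, 0.645, -0.33, 0, 0, 0, 1],
)

```text
clock: 15.97
eef_pos: [0.4132, 0.2754, 0.1887]
eef_rot: [0.004, 1.0, 0.001, 0.001]
force: [0.6, 0.8, -2.0]
finger_gap: 0.385
finger_force: 40.0
```

Call:
move_arm(
  targets=[0.006, 0.022, 0.03, 0, 0, 0, 1, 0.006, 0.022, 0.1, 0, 0, 0, 1, 0.006, 0.022, 0.17, 0, 0, 0, 1, 0.006, 0.022, 0.24, 0, 0, 0, 1, 0.006, 0.022, 0.29, 0, 0, 0, 1, 0.006, 0.022, 0.31, 0, 0, 0, 1, 0.006, 0.022, 0.31, 0, 0, 0, 1, 0.006, 0.022, 0.31, 0, 0, 0, 1],
)

```text
clock: 16.63
eef_pos: [0.4123, 0.2825, 0.064]
eef_rot: [0.004, 1.0, 0.0, 0.0]
force: [0.0, 0.1, -0.4]
finger_gap: 0.387
finger_force: 40.1
```

```bash
python3 - <<'E'
from h import *
s=sense();print(s['finger_gap'],s['force']);plan([.410,.288,.0555],np.pi)
E
```

```text
0.3873853891066447 [ 0.03374127  0.07743334 -0.40329829]
from [0.4123 0.2825 0.064 ] shift [0.0057 0.0138 0.0213] turn [ 0.0001  0.0003 -0.0036] rows 1.0
```

Call:
move_arm(
  targets=[0.004, 0.012, 0.008, 0, 0, 0, 1, 0.004, 0.012, 0.016, 0, 0, 0, 1, 0.004, 0.012, 0.02, 0, 0, 0, 1, 0.004, 0.012, 0.022, 0, 0, 0, 1, 0.004, 0.012, 0.022, 0, 0, 0, 1, 0.004, 0.012, 0.022, 0, 0, 0, 1],
)

```text
clock: 17.13
eef_pos: [0.4111, 0.288, 0.0563]
eef_rot: [0.003, 1.0, 0.001, 0.001]
force: [-2.1, -0.1, 4.6]
finger_gap: 0.386
finger_force: 40.6
```

Call:
move_arm(
  targets=[0, 0, 0, 0, 0, 0, 0.5, 0, 0, 0, 0, 0, 0, 0.35, 0, 0, 0, 0, 0, 0, 0.35, 0, 0, -0.02, 0, 0, 0, 0.35, 0, 0, -0.07, 0, 0, 0, 0.35, 0, 0, -0.15, 0, 0, 0, 0.3, 0, 0, -0.23, 0, 0, 0, 0.2, 0, 0, -0.29, 0, 0, 0, 0.2, 0, 0, -0.29, 0, 0, 0, 0.2],
)

```text
clock: 17.88
eef_pos: [0.4141, 0.2893, 0.1774]
eef_rot: [0.003, 1.0, 0.003, 0.006]
force: [0.4, 0.6, 0.7]
finger_gap: 0.803
finger_force: 0.0
```

```bash
python3 - <<'E'
from h import *
plan([.544,-.071,.17],np.pi);print(sense()['q'].round(2))
E
```

```text
from [0.4141 0.2893 0.1774] shift [-0.3307 -0.8986  0.0174] turn [ 0.0027  0.0057 -0.0033] rows 10.0
[ 0.44  0.1   1.78  0.    1.25 -1.13]
```

Call:
move_arm(
  targets=[-0.03, -0.08, 0, 0, 0, 0, 0.3, -0.07, -0.18, 0, 0, 0, 0, 0.3, -0.11, -0.28, 0, 0, 0, 0, 0.3, -0.14, -0.38, 0, 0, 0, 0, 0.3, -0.18, -0.48, 0, 0, 0, 0, 0.3, -0.21, -0.58, 0, 0, 0, 0, 0.3, -0.25, -0.68, 0, 0, 0, 0, 0.3, -0.29, -0.78, 0, 0, 0, 0, 0.3, -0.32, -0.86, 0, 0, 0, 0, 0.3, -0.332, -0.897, 0.005, 0, 0, 0, 0.3],
)

```text
clock: 18.72
eef_pos: [0.5422, -0.0776, 0.1692]
eef_rot: [0.005, 1.0, -0.001, 0.001]
force: [0.8, -0.1, 0.5]
finger_gap: 0.695
finger_force: 0.0
```

Call:
move_arm(
  targets=[0, 0, 0, 0, 0, 0, 0.3, 0, 0, 0, 0, 0, 0, 0.3, 0, 0, 0, 0, 0, 0, 0.3],
)

```text
clock: 18.97
eef_pos: [0.5395, -0.0711, 0.1681]
eef_rot: [0.003, 1.0, 0.001, -0.001]
force: [-0.8, 0.8, -0.0]
finger_gap: 0.701
finger_force: 0.0
```

```bash
python3 - <<'E'
from h import *
c=snap('wrist','w12');S={n:snap(n,n+'12') for n in('scene','side')}
for ce,st in blobs(mask(c['color'],[18,130,60],[34,255,255]),100): print('y',ce,st,wplane(c,ce,.08).round(4))
for ce,st in blobs(mask(c['color'],[160,80,60],[175,255,255]),100): print('pink',ce,st,wplane(c,ce,.05).round(4))
for n in S: print(n,[b for b in blobs(mask(S[n]['color'],[105,110,30],[128,255,255]),40)])
plan([.544,-.071,.0555],np.pi); print(sense()['finger_gap'])
cv2.imwrite('pics/c12.png',np.hstack([c['color'][:,100:420,::-1],cv2.resize(S['side']['color'][220:384,170:370,::-1],(468,384))]))
E
```

```text
y [56.7, 61.4] [0, 0, 115, 121, 8538] [ 0.4039 -0.2508  0.08  ]
y [257.0, 209.2] [237, 187, 41, 45, 1410] [ 0.5431 -0.0719  0.08  ]
pink [316.9, 65.7] [290, 45, 51, 44, 1522] [ 0.4224 -0.0192  0.05  ]
pink [150.0, 214.0] [124, 186, 54, 56, 1754] [ 0.5585 -0.1773  0.05  ]
scene [([6.9, 126.0], [0, 119, 16, 15, 71]), ([415.2, 216.8], [370, 183, 86, 66, 2455])]
side [([285.0, 95.5], [272, 94, 26, 3, 52]), ([262.9, 329.7], [220, 271, 84, 113, 5129])]
from [ 0.5399 -0.0707  0.1685] shift [-0.0105 -0.0009  0.2826] turn [ 0.0002 -0.0003 -0.0023] rows 3.0
0.7000516187568946
```

View pics/c12.png

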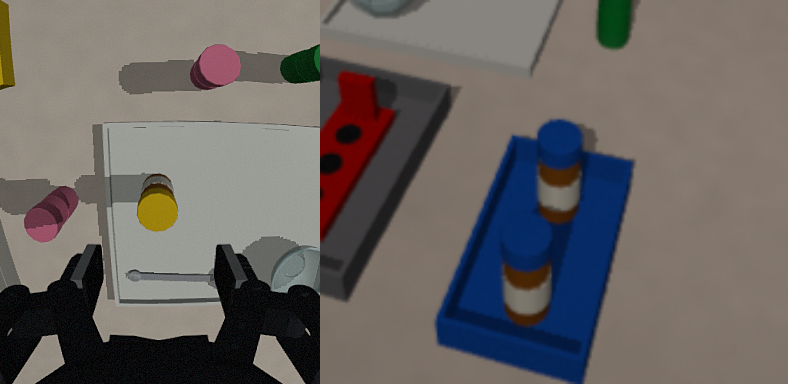

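Both blue vials stand upright in the blue tray; yellow cap at (157,210) in the left panel, pink neighbour well clear (>30 mm from the finger). Descend on yellow.

Call:
move_arm(
  targets=[-0.008, -0.001, 0.06, 0, 0, 0, 0.3, -0.008, -0.001, 0.13, 0, 0, 0, 0.3, -0.008, -0.001, 0.2, 0, 0, 0, 0.3, -0.008, -0.001, 0.26, 0, 0, 0, 0.3, -0.008, -0.001, 0.283, 0, 0, 0, 0.3, -0.008, -0.001, 0.283, 0, 0, 0, 0.6, -0.008, -0.001, 0.283, 0, 0, 0, 1, -0.008, -0.001, 0.283, 0, 0, 0, 1, -0.008, -0.001, 0.283, 0, 0, 0, 1, -0.008, -0.001, 0.283, 0, 0, 0, 1],
)

```text
clock: 19.95
eef_pos: [0.5449, -0.0731, 0.0572]
eef_rot: [0.003, 1.0, -0.0, 0.002]
force: [0.6, 0.0, -1.5]
finger_gap: 0.384
finger_force: 39.7
```

```bash
python3 - <<'E'
from h import *
s=sense();print(s['finger_gap'],s['finger_force'])
plan([.392,-.315,.19],np.pi)
E
```

```text
0.38404974517844725 39.671064019203186
from [ 0.5449 -0.0731  0.0572] shift [ 0.3773 -0.6076 -0.3327] turn [-0.0005  0.0016 -0.0033] rows 8.0
```

Call:
move_arm(
  targets=[0, 0, -0.04, 0, 0, 0, 1, 0, 0, -0.12, 0, 0, 0, 1, 0, 0, -0.21, 0, 0, 0, 1, 0.05, -0.08, -0.29, 0, 0, 0, 1, 0.11, -0.17, -0.33, 0, 0, 0, 1, 0.17, -0.26, -0.33, 0, 0, 0, 1, 0.23, -0.35, -0.33, 0, 0, 0, 1, 0.28, -0.45, -0.33, 0, 0, 0, 1, 0.34, -0.54, -0.33, 0, 0, 0, 1, 0.377, -0.6, -0.33, 0, 0, 0, 1],
)

```text
clock: 20.78
eef_pos: [0.393, -0.309, 0.1889]
eef_rot: [0.003, 1.0, -0.001, 0.001]
force: [1.4, -0.2, -0.2]
finger_gap: 0.387
finger_force: 39.9
```

Call:
move_arm(
  targets=[0, -0.008, 0.03, 0, 0, 0, 1, 0, -0.008, 0.1, 0, 0, 0, 1, 0, -0.008, 0.17, 0, 0, 0, 1, 0, -0.008, 0.24, 0, 0, 0, 1, 0, -0.008, 0.29, 0, 0, 0, 1, 0, -0.008, 0.31, 0, 0, 0, 1, 0, -0.008, 0.31, 0, 0, 0, 1, 0, -0.008, 0.31, 0, 0, 0, 1],
)

```text
clock: 21.45
eef_pos: [0.3945, -0.3107, 0.0641]
eef_rot: [0.003, 1.0, -0.0, 0.0]
force: [0.6, 0.7, 0.2]
finger_gap: 0.379
finger_force: 40.0
```

```bash
python3 - <<'E'
from h import *
s=sense();print(s['finger_gap'],s['force']);plan([.392,-.315,.0555],np.pi)
c=snap('wrist','w13')
for ce,st in blobs(mask(c['color'],[18,130,60],[34,255,255]),100): print('y',ce,st)
E
```

```text
0.3793095960850306 [0.60432058 0.67436277 0.16747869]
from [ 0.3945 -0.3107  0.0641] shift [ 0.0063 -0.0107  0.0216] turn [-0.0003  0.0004 -0.0033] rows 1.0
y [251.8, 207.0] [113, 126, 260, 188, 32682]
```

Call:
move_arm(
  targets=[0.005, -0.008, 0.008, 0, 0, 0, 1, 0.005, -0.008, 0.016, 0, 0, 0, 1, 0.005, -0.008, 0.02, 0, 0, 0, 1, 0.005, -0.008, 0.022, 0, 0, 0, 1, 0.005, -0.008, 0.022, 0, 0, 0, 1, 0.005, -0.008, 0.022, 0, 0, 0, 1],
)

```text
clock: 22.0
eef_pos: [0.3923, -0.3141, 0.0554]
eef_rot: [0.003, 1.0, -0.0, 0.0]
force: [-1.2, 0.6, 5.2]
finger_gap: 0.386
finger_force: 40.4
```

Contact on the tray floor. Release and rise.

Call:
move_arm(
  targets=[0, 0, 0, 0, 0, 0, 0.5, 0, 0, 0, 0, 0, 0, 0.35, 0, 0, 0, 0, 0, 0, 0.35, 0, 0, -0.02, 0, 0, 0, 0.35, 0, 0, -0.07, 0, 0, 0, 0.35, 0, 0, -0.15, 0, 0, 0, 0.3, 0, 0, -0.25, 0, 0, 0, 0.2, 0, 0, -0.35, 0, 0, 0, 0.2, 0, 0, -0.4, 0, 0, 0, 0.2, 0, 0, -0.4, 0, 0, 0, 0.2],
)

```text
clock: 22.83
eef_pos: [0.3949, -0.3168, 0.2219]
eef_rot: [0.003, 1.0, -0.005, 0.005]
force: [1.0, 0.6, 1.2]
finger_gap: 0.801
finger_force: 0.0
```

Call:
move_arm(
  targets=[0, 0, 0, 0, 0, 0, 0.2, 0, 0, 0, 0, 0, 0, 0.2, 0, 0, 0, 0, 0, 0, 0.2, 0, 0, 0, 0, 0, 0, 0.2],
)

```text
clock: 23.17
eef_pos: [0.391, -0.3126, 0.2126]
eef_rot: [0.003, 1.0, 0.002, -0.001]
force: [-0.8, 0.2, 0.5]
finger_gap: 0.801
finger_force: 0.0
```

```bash
python3 - <<'E'
from h import *
c=snap('wrist','w14');d=snap('scene','s14')
cv2.imwrite('pics/c14.png',np.hstack([c['color'][60:384,80:430,::-1],cv2.resize(d['color'][100:330,140:460,::-1],(450,324))]))
E
```

```text
(no output)
```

View pics/c14.png

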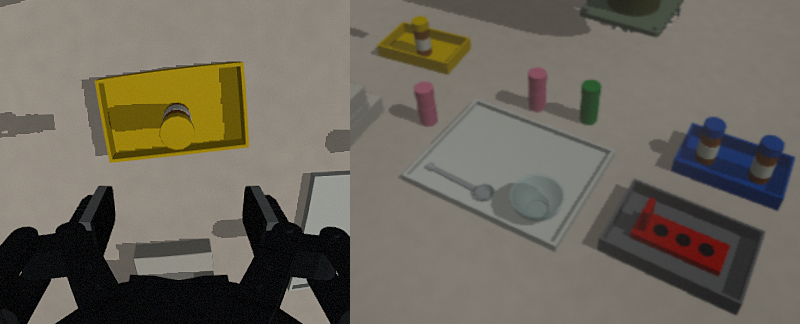

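All three vials stand upright in their trays, the slide lies flat in the tub, and the bowl and spoon are untouched. Handing in.

```bash
python3 -c "
from workcell import hand_in
print(hand_in())"
```

```text
the job is handed in; nothing more can be done
None
```

I handed the job in at about 23 s. The last pictures show both blue-capped vials upright in the blue tray, the yellow-capped one upright in the yellow tray, the dose slide flat with its tab up in the wash tub, and the bowl and spoon undisturbed; no verdict came back.

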